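Set the electrode gap of an oil test cell with a blade gauge

ROBOT

A 6-joint arm with a two-finger parallel gripper is mounted at the origin on a cart in front of the work surface, level with it; the furniture and walls round the work are solid. World frame = base frame: x ahead of the robot, y to its left, z up, the work surface at z = 0. Lengths are in m, angles in rad, forces in N, time in s.
With the tool pointing down it reaches from about 0.35 to 0.975 m from the base axis. Payload 4.9 kg.
Tool frame: the origin (TCP) lies at the very end of the fingers, on their centre line; the grasp point (between the pads) lies 19 mm behind it (ctrl.pinch_z is the distance from the TCP to the grasp point, in m); z points along the fingers, y is the line along which they close (so a half turn about z gives the same grasp; the last joint's range is limited). The gripper opens to 85 mm and grips with 20 to 120 N. Pads are 22 mm wide; open, the fingers measure 114 mm over their backs; the gripper's body (76 mm by 85 mm) begins 54 mm behind the grasp point. The pads swing forward as they close: fully open they stand 13 mm farther back than shut.
Start: joints at [0.998, 0.053, 1.613, -0, 1.476, -0.119], TCP at [0.274, 0.562, 0.231] pointing down, gripper open.
Joint ranges: [-3.01, 3.01], [-1.01, 2.22], [0.06, 2.58], [-1.02, 4.17], [0.09, 2.62], [-3.14, 3.14]. Speed limits (rad/s): [2.57, 2.57, 3.14, 3.14, 3.14, 3.14].

INTERFACE

Orientations are given as a rotation vector (axis times angle).
In Python, from station import ctrl, optics gives the robot as it stands. The module is installed in compiled form; this text tells all that it offers.
- The arm moves only by the shell command python3 -m handwheel 'ROWS' [OPENING] [FORCE]. ROWS is JSON, one flat list of numbers, 6 for each row, row after row: the shift along the tool's x, y, z in m, then the turn, a rotation vector about the tool's x, y, z in degrees. A call has 1 to 20 rows; each row shifts and turns the commanded pose from where the row before left it, along the tool's axes as they then stand; what a row does not reach is not made up. A row lasts 1/10 s, in which the tool goes at most 50 mm and 8.59 degrees, less where a joint would pass 70% of its speed; a pose out of reach is approached as far as the arm can. A call is refused whole if a number of a shift passes 0.05 or a number of a turn 8.59, either way. A call with a gripper value outside its range is refused whole. OPENING is the closure, from 0 (fully open) to 1 (shut), set as the call begins (- or left out, the last holds). The fingers move at their own pace and stop on an object; FORCE is the grip in N (left out, the last holds). Time passes only in rows, so rows that do not move let the fingers close. It gives the time, the measured TCP pose, the force and the opening at its end, in the units of the state.
- ctrl.get_obs(): the state, without advancing time (a new reading comes with each control period).
- optics.get_image(name): name is "scene" or "top"; returns (picture, depth): 384x512x3 uint8, red, green, blue; 384x512 float32, m along the optical axis (not along the pixel's ray), 0 where there is no reading.
- optics.get_calibration(name): a dict with "fovy" (degrees; the focal length in pixels is half the picture's height over the tangent of half this angle, whatever the lens; pixels are square), "cx", "cy" (the principal point, pixels), "rvec" (rotation vector, rad) and "tvec" (3), from world to camera coordinates, as OpenCV has them. Camera axes: x right, y down, z forward; pixel columns grow to the right and rows downward; lengths in m; the calibration is good to about 2 mm. A picture is of the moment at which its call begins. get_calibration takes no time and is no camera call.
- ctrl.finish_job(): hands the job in, once; it reports no verdict.
The state is a dict: "t": time; "q": joint angles; "dq": joint speeds; "effort": joint torques, N m; "tool_pos": TCP position; "tool_rot": TCP orientation; "contact_force": force on the tool from outside, world axes, zero at the start; "wrist_torque": the same for the moment, N m; "opening": finger opening in m.
Only numpy, scipy, OpenCV 4.12 (cv2) and the standard library are available. Lean on these libraries where they do the work, as an engineer would, in place of code of your own. Each camera call takes 0.05 s, during which the arm holds its last target. There are 200 camera calls.

TASK

Set the electrode gap of the oil test cell to 4 mm: hang the thin-bladed gauge (the one with the flat grip) in the cell so that its blade stands between the two electrodes and its crossbar lies down on both side walls, then push the sliding electrode in by its knob until the blade stops it against the fixed electrode. Then lift the gauge straight out without disturbing the gap and hang it back in its notch on the rack, crossbar fully down. Leave the thick gauge and the two beakers where they are.

Things in the scene. Friction and masses are not known exactly. Their poses are not given: they have to be found in the camera images.
- test_cell: Oil test cell, fixed: open-topped box on a grey base plate (140x86 mm), own x -57 to +46 mm, 64 mm wide (own y), white end blocks, clear side walls. Origin: on the worktop under fixed_tip; z up. Wall rims 85 mm above the worktop; side walls 4 mm thick, their rims at own y = +-30 mm, 56 mm apart inside; inner floor at 14 mm.
- fixed_tip (a point): Point of the fixed electrode nearest the other one, 48 mm above the worktop, axes as the cell's. The electrodes are two brass balls, 25 mm in diameter, on one axis along own x. The fixed ball lies on the +x side of this point; the sliding ball's nearest point lies at own x = -gap.
- electrode (a joint): Clear gap between the two ball electrodes, in m (0 to 0.016; starts at 0.008 to 0.013). Pushing the knob towards the cell's own +x closes it by the same distance. A gland holds the sliding electrode with about 4 N of friction, so it stays where it is left; no spring. A sideways push on a gauge hanging in the gap can move it too.
- knob (a point): Centre of the grey knurled knob on the sliding electrode's stem: 29 mm in diameter, 24 mm long (along the cell's own x), axis 48 mm above the worktop, 92 mm + gap from fixed_tip towards own -x; moves with the electrode. Below it only worktop; the base plate's edge (10 mm high) is 19 mm or more away, the cell's end face 38 mm. Axes as the cell's.
- thin_gauge: Gauge to use, loose, 60 to 110 g, hanging in one of the rack's notches, axes as the rack's. Origin: middle of the crossbar's underside; z up. Steel blade 4 mm thick (own x), 22 mm wide (own y), reaching 55 mm below the origin; crossbar 9 mm (x) by 78 mm (y), 8 mm high; flat grey grip 12 mm thick (x), 28 mm wide (y), 8 to 48 mm above the origin.
- thick_gauge: Other gauge, hanging in the rack's other notch, to be left there: same crossbar, blade 9 mm thick, round grey grip 25 mm in diameter, up to 46 mm above the origin. Origin and axes as for the thin gauge.
- rack: Gauge rack, fixed: grey foot 136x90 mm, two aluminium rails along own x at own y = +-34 mm (9 mm wide), with two notches each, 15 mm wide. A gauge hangs with its crossbar across both rails (along own y), blade down between them. Notch floors 70 mm, tooth tops 79 mm above the worktop. Origin: centre of its underside; z up.
- notch_a (a point): Middle of the rack's notch nearer the robot, midway between the rails, at the height of the notch floors: a hanging gauge's origin lies here. At (-40, 0, 70) mm in the rack's axes.
- notch_b (a point): The same for the farther notch, at (40, 0, 70) mm in the rack's axes.
- beaker_large: Glass beaker with some oil in it, 74 mm wide, 93 mm high, standing at the left beyond the work. Origin: centre of its underside.
- beaker_small: Empty glass beaker, 56 mm wide, 69 mm high, standing at the right of the work. Origin: centre of its underside.
Things that resemble listed ones, but are neither listed nor needed, are in the scene too. What is shaped like the thin_gauge but blue or purple is not meant.

How it is judged:
By the outcome, as a careful person would: the job done as asked, in the order asked, and still so for the second after the job is handed in, with the robot touching nothing.
It also fails if it takes over 72 s, if anything falls off the work surface, if the arm or the gripper's body presses on something with over 40 N, if the wrist force passes 120 N, or if a joint passes its speed limit or range.

## Working session

There is one attempt and no reset: what is moved stays moved. The work goes in short steps, Python scripts to look and compute and a shell command to move; the robot and the scene stay as the last step left them, time stands still between calls to the robot, and variables do not carry over. Pictures are saved under pics/ and viewed, on a budget of 10 in all, crops included, one or two more only if the job needs it, and the job is handed in when it is done.

```bash
mkdir -p pics; python3 - <<'E'
from station import ctrl, optics
import cv2,numpy as np
print(ctrl.get_obs())
for n in("scene","top"):
    p,d=optics.get_image(n); c=optics.get_calibration(n); print(n,c, -cv2.Rodrigues(np.array(c["rvec"]))[0].T@np.array(c["tvec"]))
    cv2.imwrite(f"pics/{n}0.png",p[:,:,::-1]); np.savez(f"{n}0.npz",p=p,d=d)
E
```

```text
{'t': 0.0, 'q': array([ 9.97979480e-01,  5.33486945e-02,  1.61429635e+00,  2.35279352e-05,
        1.47602066e+00, -1.19005177e-01]), 'dq': array([ 0.00042753,  0.00115323, -0.00046578, -0.00037358, -0.00188087,
        0.00064066]), 'effort': array([-7.05626808e-04, -3.93704939e+01, -3.70164692e+01, -2.62115946e-04,
        7.37747789e-03,  9.30862001e-06]), 'tool_pos': array([0.27364989, 0.56120847, 0.23006669]), 'tool_rot': array([-7.06584504e-01, -3.06035606e+00,  3.05027936e-03]), 'contact_force': array([-1.05400237,  0.54159053,  0.02704547]), 'wrist_torque': array([-0.04041059, -0.04167963, -0.01666342]), 'opening': 0.08528668690112884}
scene {'fovy': 47.19396745383136, 'cx': 253.8620693944063, 'cy': 192.7201998984183, 'rvec': array([ 2.08713586, -0.69212248,  0.37260537]), 'tvec': array([-0.56049557,  0.1738563 ,  0.9351582 ])} [ 0.04153025 -0.87046745  0.67783761]
top {'fovy': 45.5314391859379, 'cx': 247.26514488513064, 'cy': 196.95827835878464, 'rvec': array([ 2.20475147, -2.14401832,  0.08976638]), 'tvec': array([-0.20300352,  0.51547778,  1.18835097])} [ 0.41563985 -0.19564819  1.22803547]
```

View pics/scene0.png

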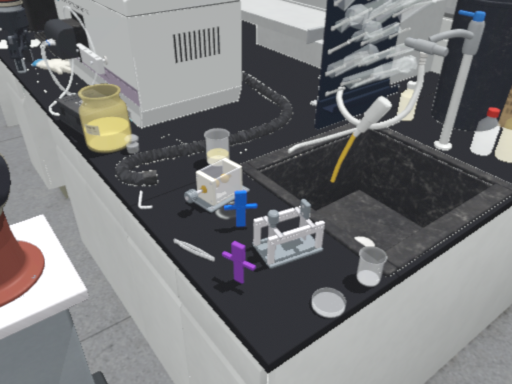

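View pics/top0.png

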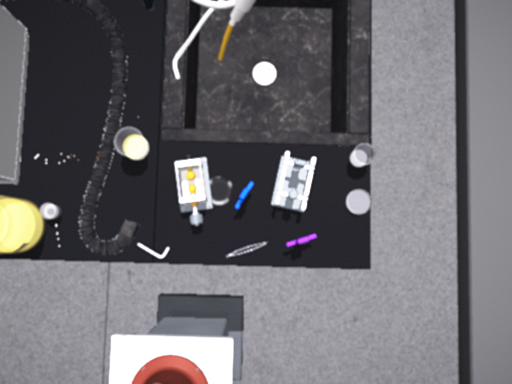

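The scene view shows the cell (~218,185), blue and purple decoys, and the rack (~288,235) with two gauges. In the top view the cell is at ~(193,185) with its knob at (197,219), and the rack is at ~(293,183). I'll enlarge these.

```bash
python3 - <<'E'
import cv2,numpy as np
t=np.load("top0.npz")["p"];s=np.load("scene0.npz")["p"]
a=cv2.resize(t[145:235,165:325],None,fx=5,fy=5,interpolation=cv2.INTER_CUBIC)[:,:,::-1]
cv2.imwrite("pics/topz.png",a)
b=cv2.resize(s[150:270,180:340],None,fx=5,fy=5,interpolation=cv2.INTER_CUBIC)[:,:,::-1]
cv2.imwrite("pics/scz.png",b)
E
```

```text
(no output)
```

View pics/topz.png

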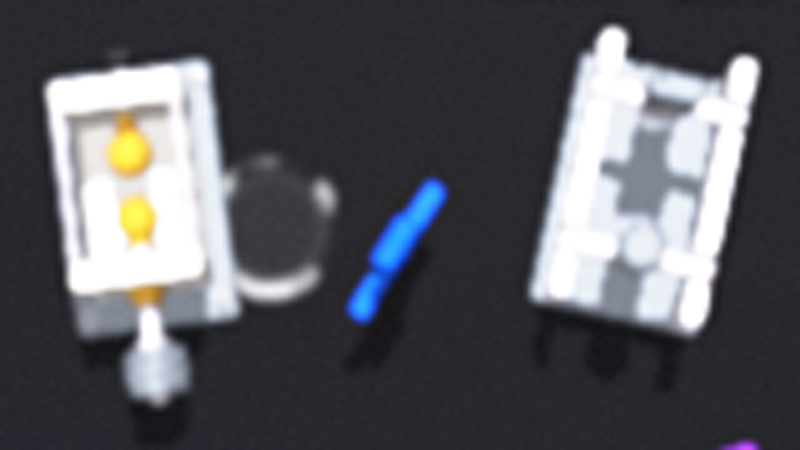

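View pics/scz.png

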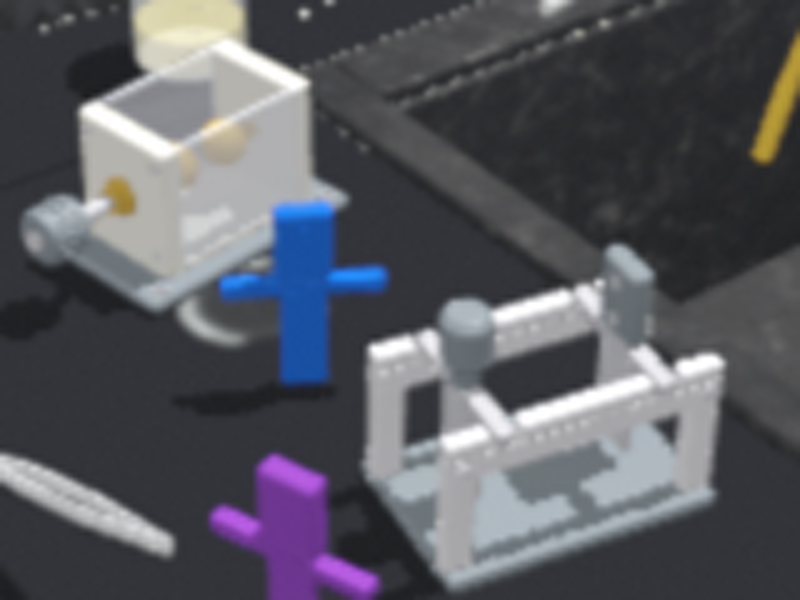

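Round (thick) gauge is in notch_a, and the thin one with the flat grip is in notch_b (scene zoom ~(628,290)). In the top zoom, the brass balls are at (128,152) and (138,217) and the knob at (157,370). Next I localise these by rays and depth.

```bash
cat > h.py <<'E'
from station import ctrl, optics
import cv2,numpy as np
def cal(n):
    c=optics.get_calibration(n); R=cv2.Rodrigues(np.array(c["rvec"]))[0]; f=192/np.tan(np.radians(c["fovy"]/2))
    return R,np.array(c["tvec"]),f,c["cx"],c["cy"]
def ray(n,u,v):
    R,t,f,cx,cy=cal(n); return -R.T@t, R.T@np.array([(u-cx)/f,(v-cy)/f,1])
def onz(n,u,v,z):
    C,d=ray(n,u,v); return C+d*(z-C[2])/d[2]
def cloud(n,d):
    R,t,f,cx,cy=cal(n); v,u=np.mgrid[:384,:512]
    X=np.stack([(u-cx)/f*d,(v-cy)/f*d,d],-1)-t
    P=X@R; P[d<=0]=np.nan; return P
def grab(n):
    p,d=optics.get_image(n); return p,cloud(n,d)
E
python3 - <<'E'
from h import *
P={};I={}
for n in("top","scene"):
    z=np.load(n+"0.npz"); I[n]=z["p"]; P[n]=cloud(n,z["d"])
# ball centres / knob by colour in top
hsv=cv2.cvtColor(I["top"],cv2.COLOR_RGB2HSV)
zz=lambda u,v:((u+.5)/5-.5+165,(v+.5)/5-.5+145)
for nm,p,z in[("fix",(128,152),.048),("slide",(138,217),.048),("knob",(157,370),.048),
  ("rimFL",(45,82),.085),("rimFR",(185,63),.085),("rimNR",(207,280),.085),("rimNL",(68,292),.085),
  ("railL far",(612,28),.079),("railR far",(743,58),.079),("railR near",(692,328),.079)]:
    print(nm,onz("top",*zz(*p),z).round(4))
for n in P:
    Q=P[n]; x,y,z=Q[...,0],Q[...,1],Q[...,2]
    R0=onz("top",*zz(640,190),.07); C0=onz("top",*zz(130,180),.085)
    for nm,c,lo,hi,r in[("table",R0,-.02,.02,.2),("rack rails",R0,.066,.085,.11),("grips",R0,.092,.13,.11),("cell rim",C0,.078,.095,.1)]:
        m=(np.hypot(x-c[0],y-c[1])<r)&(z>lo)&(z<hi); q=Q[m]
        if len(q)<5: print(n,nm,len(q)); continue
        rc=cv2.minAreaRect(q[:,:2].astype(np.float32)*1000)
        print(n,nm,len(q),"med z",np.median(q[:,2]).round(4),rc)
        if nm=="grips":
            k,lab=cv2.connectedComponents(m.astype(np.uint8))
            for i in range(1,k):
                g=Q[lab==i]
                if len(g)>4: print("   ",len(g),g.mean(0).round(4),g.min(0).round(4),g.max(0).round(4))
E
```

```text
fix [ 0.5719 -0.0387  0.048 ]
slide [ 0.538  -0.0452  0.048 ]
knob [ 0.459  -0.0581  0.048 ]
rimFL [ 6.015e-01 -3.000e-04  8.500e-02]
rimFR [ 0.6131 -0.0707  0.085 ]
rimNR [ 0.5034 -0.0857  0.085 ]
rimNL [ 0.4955 -0.0163  0.085 ]
railL far [ 0.6381 -0.2865  0.079 ]
railR far [ 0.6245 -0.3533  0.079 ]
railR near [ 0.4865 -0.3298  0.079 ]
top table 14887 med z 0.0008 ((532.8001708984375, -302.94219970703125), (399.16741943359375, 351.3833312988281), 89.84568786621094)
top rack rails 513 med z 0.0782 ((570.2893676757812, -276.20550537109375), (144.74667358398438, 135.64007568359375), 78.85337829589844)
top grips 160 med z 0.1149 ((561.4453125, -307.1365966796875), (27.792644500732422, 98.58441162109375), 77.14302062988281)
    73 [ 0.6014 -0.3159  0.1133] [ 0.5951 -0.3309  0.0925] [ 0.6099 -0.3027  0.121 ]
    87 [ 0.5239 -0.3005  0.1135] [ 0.5124 -0.313   0.0928] [ 0.5363 -0.2894  0.1193]
top cell rim 364 med z 0.0845 ((553.9049072265625, -43.02484893798828), (106.6039810180664, 64.36940002441406), 8.926244735717773)
scene table 12958 med z -0.0001 ((529.9815673828125, -304.0069580078125), (396.6239318847656, 345.7779846191406), 89.65093994140625)
scene rack rails 769 med z 0.0759 ((562.5993041992188, -310.054931640625), (80.3290023803711, 136.77023315429688), 78.59575653076172)
scene grips 279 med z 0.1091 ((559.7379760742188, -308.4012756347656), (28.507404327392578, 98.18331909179688), 77.9511947631836)
    130 [ 0.5986 -0.3196  0.1077] [ 0.5934 -0.3311  0.0922] [ 0.6077 -0.3025  0.1193]
    149 [ 0.5197 -0.3057  0.1072] [ 0.5101 -0.3139  0.0924] [ 0.534  -0.2893  0.1174]
scene cell rim 318 med z 0.083 ((552.2225341796875, -43.56627655029297), (104.3592758178711, 68.03812408447266), 10.396835327148438)
```

```bash
cat >> h.py <<'E'
from scipy.spatial.transform import Rotation as Ro
def goto(x,y,z,yaw):
    """tool down, tool y along world angle yaw+90 deg; prints turn first, then shift in turned tool axes"""
    o=ctrl.get_obs(); R=Ro.from_rotvec(o["tool_rot"])
    a=np.radians(yaw+180); T=Ro.from_matrix(np.array([[np.cos(a),np.sin(a),0],[np.sin(a),-np.cos(a),0],[0,0,-1]]))
    print("t",round(o["t"],2),"pos",o["tool_pos"].round(4),"F",o["contact_force"].round(1),"open",round(o["opening"],4))
    print("turn deg",np.degrees((R.inv()*T).as_rotvec()).round(2),"then shift mm",(T.inv().apply(np.array([x,y,z])-o["tool_pos"])*1000).round(1))
E
python3 -c "
from h import *
goto(.6015,-.317,.16,-11.3)"
```

```text
t 0.1 pos [0.2737 0.5612 0.2302] F [-0.7  0.6 -0.2] open 0.0849
turn deg [ -0.11  -0.03 -14.7 ] then shift mm [-493.6 -797.    70.2]
```

```bash
python3 -m handwheel '[0,0,0,0,0,-7.35, 0,0,0,0,0,-7.35, -0.025,-0.04,0,0,0,0, -0.025,-0.04,0,0,0,0, -0.025,-0.04,0,0,0,0, -0.025,-0.04,0,0,0,0, -0.025,-0.04,0,0,0,0, -0.025,-0.04,0,0,0,0, -0.025,-0.04,0,0,0,0, -0.025,-0.04,0,0,0,0, -0.025,-0.04,0,0,0,0, -0.025,-0.04,0,0,0,0, -0.025,-0.04,0,0,0,0, -0.025,-0.04,0,0,0,0, -0.025,-0.04,0,0,0,0, -0.025,-0.04,0,0,0,0, -0.025,-0.04,0,0,0,0, -0.025,-0.04,0,0,0,0, -0.025,-0.04,0,0,0,0, -0.025,-0.04,0,0,0,0]' 0 40; python3 -c "
from h import *
goto(.6015,-.317,.16,-11.3)"
```

```text
t: 2.1
tool_pos: [0.5743, -0.2343, 0.2306]
tool_rot: [-0.31, -3.126, -0.001]
contact_force: [-0.1, 0.9, 0.1]
opening: 0.0854
t 2.1 pos [ 0.5743 -0.2343  0.2306] F [-0.1  0.9  0.1] open 0.0854
turn deg [ 0.03 -0.05 -0.02] then shift mm [-42.9 -75.7  70.6]
```

```bash
python3 -m handwheel '[-0.0215,-0.038,0,0,0,0, -0.0215,-0.038,0,0,0,0, 0,0,0.035,0,0,0, 0,0,0.035,0,0,0, 0,0,0,0,0,0, 0,0,0,0,0,0, 0,0,0,0,0,0]'; python3 - <<'E'
from h import *
goto(.6015,-.317,.086,-11.3)
for n in("top","scene"):
    p,_=optics.get_image(n)
    c=p[130:240,230:350] if n=="top" else p[130:280,220:360]
    cv2.imwrite(f"pics/{n}1.png",cv2.resize(c,None,fx=4,fy=4,interpolation=cv2.INTER_CUBIC)[:,:,::-1])
E
```

```text
t: 2.8
tool_pos: [0.6025, -0.3158, 0.1639]
tool_rot: [0.308, 3.123, -0.003]
contact_force: [-0.2, 0.7, 0.1]
opening: 0.0854
t 2.8 pos [ 0.6025 -0.3158  0.1639] F [-0.2  0.7  0.1] open 0.0854
turn deg [-0.08  0.18  0.02] then shift mm [ 0.7 -1.4 77.9]
```

View pics/scene1.png

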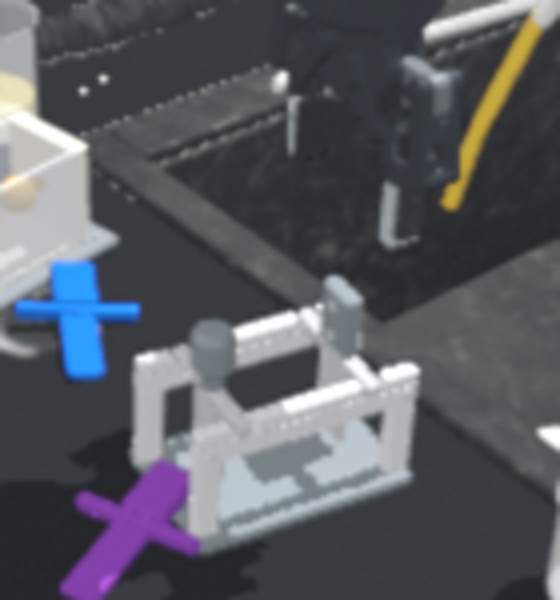

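The open fingers straddle the flat grip (grip at ~(342,310), fingertips at (293,150) and (398,240)). The blue and purple decoys have toppled on their own and are out of the way. Descend and grip.

```bash
python3 -m handwheel '[0.0007,-0.0014,0.02,0,0,0, 0,0,0.02,0,0,0, 0,0,0.02,0,0,0, 0,0,0.015,0,0,0, 0,0,0,0,0,0, 0,0,0,0,0,0, 0,0,0,0,0,0]'; python3 -c "
from h import *
goto(.6015,-.317,.086,-11.3)"; python3 -m handwheel '[0,0,0,0,0,0,0,0,0,0,0,0,0,0,0,0,0,0,0,0,0,0,0,0,0,0,0,0,0,0,0,0,0,0,0,0,0,0,0,0,0,0,0,0,0,0,0,0,0,0,0,0,0,0,0,0,0,0,0,0]' 1 40;  python3 -c "
from h import *
goto(.6015,-.317,.086,-11.3)"
```

```text
t: 3.6
tool_pos: [0.6015, -0.3173, 0.0883]
tool_rot: [0.309, 3.124, -0.002]
contact_force: [-0.5, 0.2, 0.6]
opening: 0.0854
t 3.6 pos [ 0.6015 -0.3173  0.0883] F [-0.5  0.2  0.6] open 0.0854
turn deg [-0.07  0.16  0.01] then shift mm [0.1 0.3 2.3]
t: 4.6
tool_pos: [0.6007, -0.3168, 0.0866]
tool_rot: [0.309, 3.126, -0.0]
contact_force: [-0.7, -0.2, 3.1]
opening: 0.0276
t 4.6 pos [ 0.6007 -0.3168  0.0866] F [-0.7 -0.2  3.1] open 0.0276
turn deg [-0.01  0.03  0.  ] then shift mm [-0.9 -0.   0.6]
```

```bash
python3 -m handwheel '[0,0,-0.01,0,0,0, 0,0,-0.02,0,0,0, 0,0,-0.03,0,0,0, 0,0,-0.03,0,0,0, 0,0,-0.03,0,0,0, 0,0,0,0,0,-7, 0,0,0,0,0,-7, 0,0,0,0,0,-6.8, 0,0,0,0,0,0, 0,0,0,0,0,0]' 1 60; python3 -c "
from h import *
goto(.5543,-.0428,.2,9.5)"
```

```text
t: 5.6
tool_pos: [0.6002, -0.3165, 0.206]
tool_rot: [0.256, -3.131, -0.001]
contact_force: [-0.6, 0.6, -1.1]
opening: 0.0268
t 5.6 pos [ 0.6002 -0.3165  0.206 ] F [-0.6  0.6 -1.1] open 0.0268
turn deg [ 0.03 -0.03 -0.14] then shift mm [1.000e-01 2.775e+02 6.000e+00]
```

```bash
python3 -m handwheel '[0,0.02,0,0,0,0, 0,0.035,0,0,0,0, 0,0.04,0,0,0,0, 0,0.04,0,0,0,0, 0,0.04,0,0,0,0, 0,0.04,0,0,0,0, 0,0.035,0,0,0,0, 0,0.0275,0,0,0,0, 0,0,0.02,0,0,0, 0,0,0.018,0,0,0, 0,0,0,0,0,0, 0,0,0,0,0,0, 0,0,0,0,0,0]'; python3 - <<'E'
from h import *
goto(.5543,-.0428,.168,9.5)
for n in("top","scene"):
    p,P=grab(n); np.savez(n+"2.npz",p=p,P=P)
    c=p[135:235,150:240] if n=="top" else p[120:220,165:265]
    cv2.imwrite(f"pics/{n}2.png",cv2.resize(c,None,fx=5,fy=5,interpolation=cv2.INTER_CUBIC)[:,:,::-1])
a=cv2.imread("pics/top2.png");b=cv2.imread("pics/scene2.png");h=max(a.shape[0],b.shape[0])
cv2.imwrite("pics/both2.png",cv2.resize(np.hstack([cv2.copyMakeBorder(i,0,h-i.shape[0],0,0,0) for i in(a,b)]),None,fx=.84,fy=.84))
E
```

```text
t: 6.9
tool_pos: [0.5554, -0.0433, 0.1696]
tool_rot: [-0.259, 3.129, -0.001]
contact_force: [-0.1, -0.7, -0.3]
opening: 0.0272
t 6.9 pos [ 0.5554 -0.0433  0.1696] F [-0.1 -0.7 -0.3] open 0.0272
turn deg [-0.04  0.1  -0.05] then shift mm [1.  0.7 1.6]
```

View pics/both2.png

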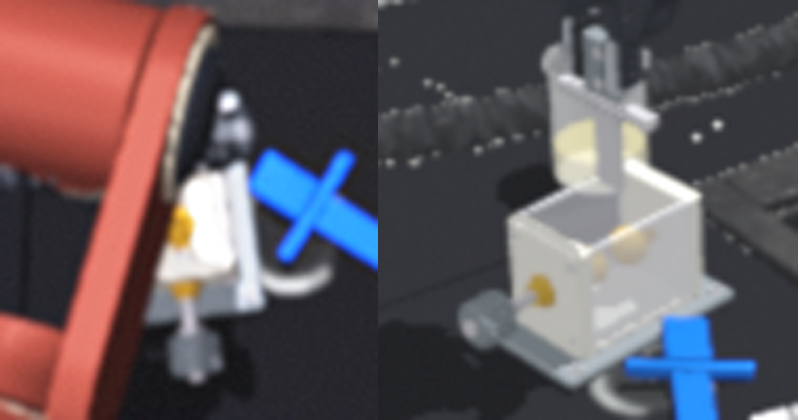

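Right panel (scene): the blade hangs above the cell, upright (bottom ~(608,200)), crossbar across the walls; balls at (597,262) and (630,243). Left panel: the arm hides part of the cell. I'll measure blade versus balls in the same scene view.

```bash
python3 - <<'E'
from h import *
O=np.array([.559,-.042,0]); a=np.radians(9.5); ex=np.array([np.cos(a),np.sin(a),0]); ey=np.array([-np.sin(a),np.cos(a),0])
z=np.load("scene2.npz"); p=z["p"];P=z["P"]; L=np.stack([(P-O)@ex,(P-O)@ey,P[...,2]],-1)*1000
def sel(zl,zh,yl,yh): 
    m=(L[...,2]>zl)&(L[...,2]<zh)&(abs(L[...,0])<25)&(L[...,1]>yl)&(L[...,1]<yh); return L[m]
for h in(100,110,120,130,140):
    q=sel(h,h+10,-20,20); print("blade z",h,len(q),"x",np.percentile(q[:,0],[5,50,95]).round(1),"y",np.percentile(q[:,1],[5,95]).round(1))
q=sel(153,163,-50,50); print("bar",len(q),np.percentile(q,[2,50,98],axis=0).round(1).tolist())
# balls: orange in scene0 and scene2
for f in("scene0","scene2"):
    im=np.load(f+".npz")["p"]; h=cv2.cvtColor(im,cv2.COLOR_RGB2HSV)
    m=cv2.inRange(h,(8,50,90),(28,255,255))
    k,lab,st,ce=cv2.connectedComponentsWithStats(m[160:205,180:250])
    for i in range(1,k):
        if st[i][4]<5: continue
        C,d=ray("scene",ce[i][0]+180,ce[i][1]+160); s=((O-C)@ey)/(d@ey); X=C+s*d
        print(f,(ce[i]+[180,160]).round(1),st[i].tolist(),"own x",((X-O)@ex*1000).round(1),"z",(X[2]*1000).round(1))
# rim & base
m=(abs(L[...,2]-85)<5)&(abs(L[...,0]+5)<60)&(abs(L[...,1])<40); q=L[m]
print("rim x",np.percentile(q[:,0],[1,99]),"y",np.percentile(q[:,1],[1,99]), cv2.minAreaRect(q[:,:2].astype(np.float32)))
E
```

```text
blade z 100 21 x [-4.6 -3.4  1.2] y [-13.5   6.7]
blade z 110 24 x [-5.2 -3.2 -1.9] y [-11.7   8.7]
blade z 120 24 x [-5.7 -3.5 -2.1] y [-13.2   7.8]
blade z 130 28 x [-4.6 -2.7 -0.5] y [-11.8   9. ]
blade z 140 21 x [-4.9 -3.5 -0.9] y [-12.1   7.6]
bar 85 [[-8.4, -40.4, 153.2], [-5.3, -11.5, 158.9], [1.4, 34.6, 162.2]]
scene0 [225.7 176.6] [44, 16, 4, 2, 7] own x 18.9 z 49.0
scene0 [203.5 188.6] [20, 25, 7, 8, 39] own x -59.0 z 48.1
scene2 [225.5 176.5] [44, 16, 4, 2, 6] own x 18.2 z 49.5
scene2 [203.5 188.6] [20, 25, 7, 8, 40] own x -59.1 z 48.0
rim x [-57.7778925   45.79156776] y [-33.32709639  32.9760592 ] ((-5.503421783447266, -0.003658294677734375), (67.53744506835938, 106.86031341552734), 89.57345581054688)
```

```bash
python3 - <<'E'
from h import *
O=np.array([.559,-.042,0]); a=np.radians(9.5); ex=np.array([np.cos(a),np.sin(a),0]); ey=np.array([-np.sin(a),np.cos(a),0])
for f,n in(("top0","top"),("scene0","scene")):
    z=np.load(f+".npz"); P=cloud(n,z["d"]); L=np.stack([(P-O)@ex,(P-O)@ey,P[...,2]],-1)*1000
    m=(L[...,0]<-87)&(L[...,0]>-130)&(abs(L[...,1])<25)&(L[...,2]>25)&(L[...,2]<75); q=L[m]
    m2=m&(L[...,2]>(55 if n=="top" else 30)); print(n,"knob",len(q),np.percentile(q,[2,50,98],axis=0).round(1).tolist())
im=np.load("scene0.npz")["p"].astype(int)
s=cv2.GaussianBlur((im[...,0]-im[...,2]).astype(np.float32),(0,0),.6)
m=(s>18).astype(np.uint8); m[:168]=0
k,lab,st,ce=cv2.connectedComponentsWithStats(m[:205,207:250])
for i in range(1,k):
    if st[i][4]<8: continue
    C,d=ray("scene",ce[i][0]+207,ce[i][1]); t=((O-C)@ey)/(d@ey); X=C+t*d
    print((ce[i]+[207,0]).round(1),st[i].tolist(),"own x",((X-O)@ex*1000).round(1),"z",(X[2]*1000).round(1))
E
```

```text
top knob 120 [[-115.1, -13.9, 48.5], [-101.2, -1.1, 58.9], [-87.8, 14.1, 63.9]]
scene knob 143 [[-117.2, -14.3, 37.3], [-106.4, -6.1, 53.3], [-91.3, 10.6, 62.9]]
[224.5 177. ] [13, 173, 10, 9, 63] own x 14.4 z 49.7
[216.8 181.9] [8, 179, 4, 7, 20] own x -13.2 z 47.1
```

```bash
python3 -m handwheel '[0.002,0.002,0,0,0,0, 0,0,0.015,0,0,0, 0,0,0.015,0,0,0, 0,0,0,0,0,0,0,0,0,0,0,0]'; python3 -m handwheel '[0,0,0.005,0,0,0,0,0,0.005,0,0,0,0,0,0.005,0,0,0,0,0,0,0,0,0]';python3 -m handwheel '[0,0,0.005,0,0,0,0,0,0.005,0,0,0,0,0,0.004,0,0,0,0,0,0,0,0,0,0,0,0,0,0,0]'; python3 -c "
from h import *
goto(.5543,-.0428,.1016,9.5)"
```

```text
t: 7.5
tool_pos: [0.5515, -0.0411, 0.1367]
tool_rot: [0.26, -3.128, -0.001]
contact_force: [-0.1, -0.2, -0.1]
opening: 0.0271
t: 7.9
tool_pos: [0.5518, -0.0412, 0.1223]
tool_rot: [0.26, -3.129, -0.001]
contact_force: [0.3, 0.3, -1.0]
opening: 0.027
t: 8.4
tool_pos: [0.5523, -0.0413, 0.1091]
tool_rot: [0.26, -3.131, -0.0]
contact_force: [0.4, -0.7, -0.2]
opening: 0.0271
t 8.4 pos [ 0.5523 -0.0413  0.1091] F [ 0.4 -0.7 -0.2] open 0.0271
turn deg [ 0.   -0.02 -0.  ] then shift mm [-1.7 -1.8  7.5]
```

```bash
python3 -m handwheel '[0,0,0.003,0,0,0,0,0,0.003,0,0,0,0,0,0.001,0,0,0,0,0,0,0,0,0,0,0,0,0,0,0]'; python3 - <<'E'
from h import *
goto(.5523,-.0413,.1016,9.5)
p,P=grab("scene")
cv2.imwrite("pics/s3.png",cv2.resize(p[140:220,180:260],None,fx=7,fy=7,interpolation=cv2.INTER_CUBIC)[:,:,::-1])
E
```

```text
t: 8.9
tool_pos: [0.5524, -0.0414, 0.1023]
tool_rot: [0.26, -3.131, 0.0]
contact_force: [-1.0, 0.2, -1.5]
opening: 0.027
t 8.9 pos [ 0.5524 -0.0414  0.1023] F [-1.   0.2 -1.5] open 0.027
turn deg [-0. -0.  0.] then shift mm [0.1 0.1 0.7]
```

View pics/s3.png

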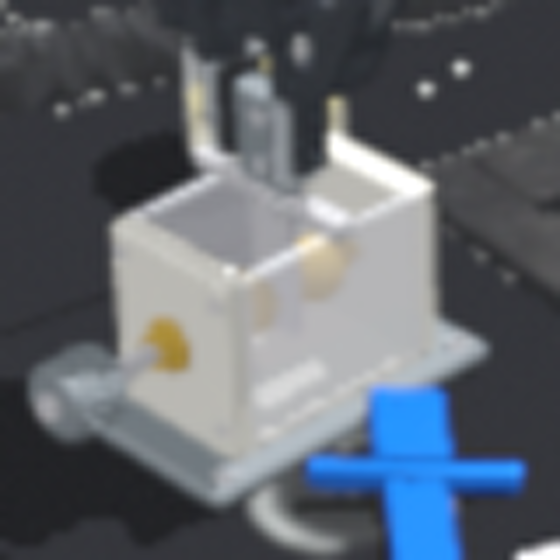

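The blade (~(285,280)) stands between the balls (262,300) and (322,265), with the crossbar at the rims. Lower the last bit and release.

```bash
python3 -m handwheel '[0,0,0.001,0,0,0,0,0,0,0,0,0,0,0,0,0,0,0]'; python3 -m handwheel '[0,0,0,0,0,0,0,0,0,0,0,0,0,0,0,0,0,0,0,0,0,0,0,0]' 0.3;  python3 -m handwheel '[0,0,-0.01,0,0,0,0,0,-0.02,0,0,0,0,0,-0.03,0,0,0,0,0,-0.03,0,0,0,0,0,0,0,0,0,0,0,0,0,0,0]'; python3 - <<'E'
from h import *
O=np.array([.559,-.042,0]); a=np.radians(9.5); ex=np.array([np.cos(a),np.sin(a),0])
K=O-ex*.150
print(K); goto(K[0],K[1],.19,9.5)
E
```

```text
t: 9.25
tool_pos: [0.5526, -0.0414, 0.1017]
tool_rot: [-0.26, 3.13, -0.0]
contact_force: [0.5, -0.6, 0.8]
opening: 0.0273
t: 9.65
tool_pos: [0.5523, -0.0413, 0.1012]
tool_rot: [0.26, -3.131, 0.0]
contact_force: [-0.3, -0.2, 0.2]
opening: 0.0599
t: 10.25
tool_pos: [0.553, -0.0415, 0.1929]
tool_rot: [-0.26, 3.128, -0.001]
contact_force: [0.1, -1.0, 0.1]
opening: 0.0599
[ 0.41105716 -0.06675714  0.        ]
t 10.25 pos [ 0.553  -0.0415  0.1929] F [ 0.1 -1.   0.1] open 0.0599
turn deg [-0.06  0.15  0.  ] then shift mm [144.2  -1.5   2.9]
```

```bash
python3 -m handwheel '[0.03,0,0,0,0,0,0.04,-0.0015,0,0,0,0,0.04,0,0,0,0,0,0.034,0,0,0,0,0,0,0,0.04,0,0,0,0,0,0.04,0,0,0,0,0,0.04,0,0,0,0,0,0.03,0,0,0,0,0,0,0,0,0,0,0,0,0,0,0]' 1; python3 - <<'E'
from h import *
goto(.4111,-.0668,.038,9.5)
O=np.array([.559,-.042,0]); a=np.radians(9.5); ex=np.array([np.cos(a),np.sin(a),0]); ey=np.array([-np.sin(a),np.cos(a),0])
p,P=grab("scene"); L=np.stack([(P-O)@ex,(P-O)@ey,P[...,2]],-1)*1000
q=L[(abs(L[...,0])<20)&(abs(L[...,1])<20)&(L[...,2]>100)&(L[...,2]<145)]; print("grip",len(q),np.percentile(q,[2,50,98],axis=0).round(1).tolist())
q=L[(abs(L[...,0])<12)&(abs(L[...,1])<45)&(L[...,2]>86)&(L[...,2]<97)]; print("bar",len(q),np.percentile(q,[2,50,98],axis=0).round(1).tolist())
cv2.imwrite("pics/s4.png",cv2.resize(p[120:220,160:260],None,fx=6,fy=6,interpolation=cv2.INTER_CUBIC)[:,:,::-1])
E
```

```text
t: 11.25
tool_pos: [0.4098, -0.0663, 0.0407]
tool_rot: [0.26, -3.128, -0.002]
contact_force: [0.9, 0.6, 0.8]
opening: -0.0
t 11.25 pos [ 0.4098 -0.0663  0.0407] F [0.9 0.6 0.8] open -0.0
turn deg [ 0.07 -0.13  0.  ] then shift mm [-1.2 -0.7  2.7]
grip 125 [[-12.7, -13.5, 101.1], [-9.4, -4.3, 119.7], [0.6, 12.6, 133.3]]
bar 83 [[-11.4, -38.8, 86.2], [-8.0, -9.0, 91.3], [-1.0, 37.4, 95.9]]
```

View pics/s4.png

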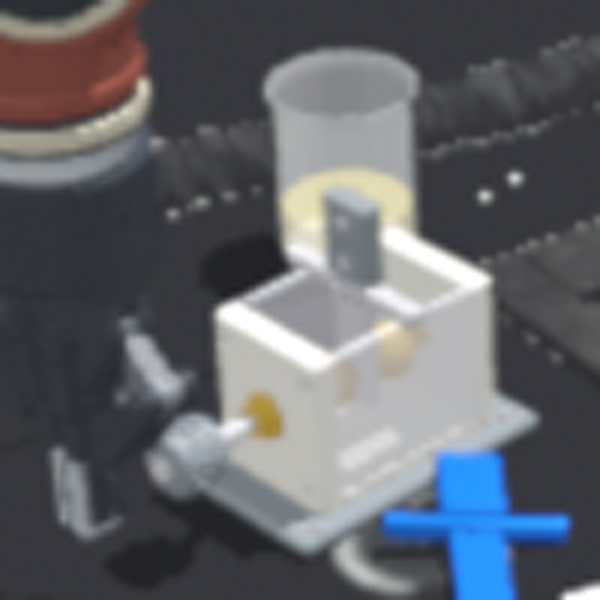

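The gauge sits with its crossbar down on both rims and the blade between the balls (345,385)/(395,350). The knob is at (185,455). The fingers look apart, though opening reads 0, so I'll check this numerically.

```bash
python3 -m handwheel '[0,-0.0007,0,0,0,0,0,0,0,0,0,0,0,0,0,0,0,0]'; python3 - <<'E'
from h import *
goto(.4111,-.0668,.038,9.5)
O=np.array([.559,-.042,0]); a=np.radians(9.5); ex=np.array([np.cos(a),np.sin(a),0]); ey=np.array([-np.sin(a),np.cos(a),0])
for n in("scene","top"):
  p,P=grab(n); L=np.stack([(P-O)@ex,(P-O)@ey,P[...,2]],-1)*1000
  for zl in range(35,110,15):
    q=L[(L[...,0]<-120)&(L[...,0]>-190)&(abs(L[...,1])<70)&(L[...,2]>zl)&(L[...,2]<zl+15)]
    if len(q): print(n,zl,len(q),np.percentile(q[:,:2],[2,50,98],axis=0).round(0).tolist())
cv2.imwrite("pics/s5.png",cv2.resize(optics.get_image("scene")[0][150:225,150:225],None,fx=8,fy=8,interpolation=cv2.INTER_CUBIC)[:,:,::-1])
E
```

```text
t: 11.6
tool_pos: [0.4117, -0.0676, 0.0426]
tool_rot: [-0.26, 3.129, -0.002]
contact_force: [-0.9, 0.3, 0.3]
opening: -0.0
t 11.6 pos [ 0.4117 -0.0676  0.0426] F [-0.9  0.3  0.3] open -0.0
turn deg [-0.07  0.13 -0.  ] then shift mm [0.4 0.9 4.6]
scene 35 14 [[-161.0, -11.0], [-156.0, -8.0], [-143.0, 2.0]]
scene 50 56 [[-162.0, -17.0], [-157.0, -10.0], [-143.0, 5.0]]
scene 65 52 [[-162.0, -17.0], [-157.0, -9.0], [-144.0, 10.0]]
scene 80 74 [[-164.0, -34.0], [-161.0, -7.0], [-141.0, 27.0]]
scene 95 111 [[-166.0, -46.0], [-161.0, -13.0], [-141.0, 40.0]]
```

```bash
python3 -m handwheel '[-0.01,0,0.005,0,0,0,-0.01,0,0,0,0,0,0,0,0,0,0,0,0,0,0,0,0,0]'; for i in 1 2; do python3 -m handwheel '[-0.001,0,0,0,0,0,-0.001,0,0,0,0,0,0,0,0,0,0,0,0,0,0,0,0,0]' | grep -E 'pos|force'; done
```

```text
t: 12.15
tool_pos: [0.4306, -0.064, 0.0364]
tool_rot: [0.261, -3.13, -0.0]
contact_force: [-0.1, 0.3, 0.1]
opening: -0.0003
tool_pos: [0.4324, -0.0637, 0.0363]
contact_force: [0.5, 1.1, 0.1]
tool_pos: [0.434, -0.0634, 0.0362]
contact_force: [-4.7, -0.8, 2.8]
```

```bash
for i in 1 2 ; do python3 -m handwheel '[-0.001,0,0,0,0,0,-0.001,0,0,0,0,0,0,0,0,0,0,0]' | grep -E 'pos|force'; done;  python3 -m handwheel '[-0.001,0,0,0,0,0,0,0,0,0,0,0]' | grep -E 'pos|force'
```

```text
tool_pos: [0.4363, -0.063, 0.0362]
contact_force: [-3.6, -1.6, 1.6]
tool_pos: [0.4384, -0.0626, 0.0362]
contact_force: [-3.2, -0.8, 2.3]
tool_pos: [0.4388, -0.0625, 0.0362]
contact_force: [-6.8, -1.3, 3.5]
```

```bash
for i in 1 2 ; do python3 -m handwheel '[-0.0007,0,0,0,0,0,0,0,0,0,0,0,0,0,0,0,0,0]' | grep -E 'pos|force'; done
```

```text
tool_pos: [0.439, -0.0625, 0.0362]
contact_force: [-7.9, -1.3, 4.8]
tool_pos: [0.4391, -0.0625, 0.0361]
contact_force: [-10.2, -2.4, 6.4]
```

```bash
for i in 1 2 ; do python3 -m handwheel '[-0.001,0,0,0,0,0,0,0,0,0,0,0,0,0,0,0,0,0]' | grep -E 'pos|force'; done; python3 - <<'E'
from h import *
O=np.array([.559,-.042,0]); a=np.radians(9.5); ex=np.array([np.cos(a),np.sin(a),0]); ey=np.array([-np.sin(a),np.cos(a),0])
p,P=grab("scene"); L=np.stack([(P-O)@ex,(P-O)@ey,P[...,2]],-1)*1000
q=L[(abs(L[...,0])<20)&(abs(L[...,1])<20)&(L[...,2]>100)&(L[...,2]<145)]; print("grip",len(q),np.percentile(q,[2,50,98],axis=0).round(1).tolist())
for lo in (98,110,122): 
    g=q[(q[:,2]>lo)&(q[:,2]<lo+12)]; print(lo,np.median(g,0).round(1))
q=L[(abs(L[...,0])<12)&(abs(L[...,1])<45)&(L[...,2]>86)&(L[...,2]<97)]; print("bar",len(q),np.percentile(q,[2,50,98],axis=0).round(1).tolist())
cv2.imwrite("pics/s6.png",cv2.resize(p[140:215,180:255],None,fx=8,fy=8,interpolation=cv2.INTER_CUBIC)[:,:,::-1])
E
```

```text
tool_pos: [0.4393, -0.0625, 0.0361]
contact_force: [-14.0, -3.5, 10.0]
tool_pos: [0.4394, -0.0624, 0.036]
contact_force: [-17.2, -3.6, 12.6]
grip 125 [[-15.0, -14.0, 100.7], [-11.2, -4.1, 119.3], [-2.4, 13.6, 132.6]]
98 [-11.2  -4.  105.4]
110 [-11.4  -6.6 115.8]
122 [-10.9  -1.2 130.1]
bar 80 [[-11.1, -38.0, 86.5], [-8.4, -9.9, 91.3], [-1.6, 36.4, 96.0]]
```

View pics/s6.png

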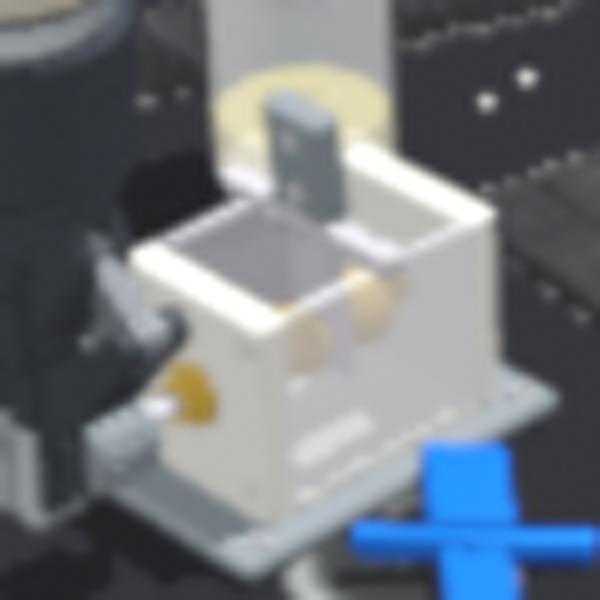

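The view shows the gauge tilted slightly in the gap: the grip leans back ~2 mm at the top while the bar stayed put. Balls are at about (308,345) and (372,305) in this zoom. I'll check the ball spacing against the projection for different gaps.

```bash
python3 - <<'E'
from h import *
O=np.array([.559,-.042,.048]); a=np.radians(9.5); ex=np.array([np.cos(a),np.sin(a),0])
def pr(X):
    R,t,f,cx,cy=cal("scene"); c=R@X+t; return np.array([f*c[0]/c[2]+cx,f*c[1]/c[2]+cy])
fx=pr(O+ex*.0125); 
z8=lambda q:((q-[180,140]+.5)*8-.5).round(0)
print("fixed",z8(fx))
for g in(4,5,6,7,8,10): s=pr(O-ex*(.0125+g/1000)); print(g,z8(s),np.linalg.norm(s-fx).round(2), "knob rear",z8(pr(O-ex*(.104+g/1000))))
print("px/mm", np.linalg.norm(pr(O+[0,0,.0125])-pr(O-[0,0,.0125]))/25)
p=np.mean([optics.get_image("scene")[0].astype(float) for _ in range(6)],0)
s=cv2.resize((p[...,0]-p[...,2])[170:195,205:240],None,fx=1,fy=1)
print("t",ctrl.get_obs()["t"]); print(s[3:18,3:28].round(0).astype(int))
E
```

```text
fixed [355. 306.]
4 [290. 340.] 9.17 knob rear [ 72. 456.]
5 [288. 342.] 9.49 knob rear [ 70. 457.]
6 [286. 343.] 9.82 knob rear [ 67. 459.]
7 [284. 344.] 10.14 knob rear [ 65. 460.]
8 [281. 345.] 10.46 knob rear [ 62. 461.]
10 [277. 348.] 11.11 knob rear [ 57. 464.]
px/mm 0.31906998676249015
t 15.3
[[-6 -6 -6 -6 -7 -7 -6 -6 -6 -5 -5 -5 -4 -4  0 22 29 18  5 -3 -4 -2 -1 -2
  -2]
 [-4 -6 -6 -6 -6 -6 -6 -6 -6 -5 -5 -5 -4 -5  4 41 36 27 25 13  8 14 10  3
  -2]
 [ 3  0 -4 -6 -6 -6 -6 -7 -6 -6 -5 -5 -5 -6 -3 20 34 37 39 35 27 23 19  7
   0]
 [ 1  5  3 -2 -5 -6 -7 -6 -6 -5 -6 -6 -6 -6 -4 16 35 44 43 39 33 25 15  5
   0]
 [ 0  0  0  4  1 -1  2 10 11  1 -4 -6 -5 -6 -4 16 34 39 39 37 35 24  7  0
  -1]
 [ 0  0  0  0  1  9 31 40 28 14  6 -1 -3 -4 -4 10 28 35 35 34 30 13  1 -2
  -2]
 [ 7  2  0  0  0  0 14 17 20 20 19 15  4 -3 -4  6 22 30 30 30 22  7 -1 -2
  -2]
 [ 6  7  7  0  0  0  7 10 19 25 25 28 16  0 -4  3 17 25 25 24 14  2 -1 -2
  -2]
 [ 6  6  7  6  7  6  5  9 21 26 24 26 25  7 -4  0 14 22 21 16  6 -1 -2 -2
  -2]
 [ 6  5  5  6  6  6  4 10 21 25 24 24 26 10 -2 -3  8 16 12  4  0 -2 -2 -2
  -2]
 [ 6  4  0  3  6  6  4  7 18 25 24 24 24  9 -2 -4  0  3  1  0 -2 -2 -2 -2
  -2]
 [ 6  4  0  2  6  6  4  5 15 23 24 23 17  3 -4 -5 -2  0 -1 -2 -2 -2 -2 -2
  -2]
 [ 7  6  5  5  6  6  3  4 14 22 22 19  8 -1 -5 -5 -3 -2 -1 -1 -1 -2 -2 -2
  -2]
 [ 7  7  6  7  7  6  4  3 12 17 13  7  2 -1 -3 -4 -3 -1  0  0 -1 -1 -1 -3
  -3]
 [ 7  7  7  6  6  6  4  2  4  4  2  1  0 -1 -1 -2 -1 -1 -1 -1 -2 -2 -2 -3
  -3]]
```

The ball spacing agrees with a ~4 mm gap, so the blade stopped it. The gauge is tilted ~3°, though, and lifting it like that could drag the electrode. I'll back off, nudge the gauge upright just above its crossbar, and re-push the knob.

```bash
python3 -m handwheel '[0.01,0,0,0,0,0,0.015,0,0,0,0,0,0,0,-0.04,0,0,0,0,0,-0.04,0,0,0,0,0,-0.035,0,0,0,-0.03,0,0,0,0,0,-0.04,0,0,0,0,0,-0.03,0,0,0,0,0,0,0,0,0,0,0,0,0,0,0,0,0]' | grep -E 'pos|force|t:'; python3 - <<'E'
from h import *
O=np.array([.559,-.042,0]); a=np.radians(9.5); ex=np.array([np.cos(a),np.sin(a),0]); ey=np.array([-np.sin(a),np.cos(a),0])
K=O-ex*.042; goto(K[0],K[1],.099,9.5)
p,P=grab("scene"); L=np.stack([(P-O)@ex,(P-O)@ey,P[...,2]],-1)*1000
q=L[(abs(L[...,0])<20)&(abs(L[...,1])<20)&(L[...,2]>100)&(L[...,2]<140)]; print("grip",len(q),np.percentile(q,[2,50,98],axis=0).round(1).tolist())
q=L[(abs(L[...,0])<12)&(abs(L[...,1])<45)&(L[...,2]>86)&(L[...,2]<97)]; print("bar",len(q),np.percentile(q,[2,50,98],axis=0).round(1).tolist())
E
```

```text
t: 16.3
tool_pos: [0.5169, -0.0493, 0.1511]
tool_rot: [-0.261, 3.13, 0.001]
contact_force: [-0.5, -0.5, 0.3]
t 16.3 pos [ 0.5169 -0.0493  0.1511] F [-0.5 -0.5  0.3] open 0.0001
turn deg [0.02 0.02 0.03] then shift mm [-0.8  0.2 52.1]
grip 124 [[-15.1, -14.5, 101.6], [-11.8, -4.3, 119.5], [-2.5, 13.5, 133.6]]
bar 81 [[-11.5, -37.8, 86.8], [-8.1, -9.6, 91.3], [-1.3, 36.2, 96.7]]
```

```bash
python3 -m handwheel '[0,0,0.025,0,0,0,0,0,0.027,0,0,0,-0.006,0,0,0,0,0,-0.004,0,0,0,0,0,0,0,0,0,0,0,0,0,0,0,0,0]' | grep -E 'pos|force|t:'; for i in 1 2 3 4 5 6; do  python3 -m handwheel '[-0.001,0,0,0,0,0,0,0,0,0,0,0]' | grep -E 'pos|force'; done; cat > g.py <<'E'
from h import *
O=np.array([.559,-.042,0]); a=np.radians(9.5); ex=np.array([np.cos(a),np.sin(a),0]); ey=np.array([-np.sin(a),np.cos(a),0])
def gauge():
    print("tcp own",((ctrl.get_obs()["tool_pos"]-O)@np.c_[ex,ey]*1000).round(1),"t",ctrl.get_obs()["t"])
    p,P=grab("scene"); L=np.stack([(P-O)@ex,(P-O)@ey,P[...,2]],-1)*1000
    q=L[(L[...,0]>-17)&(L[...,0]<15)&(abs(L[...,1])<20)&(L[...,2]>100)&(L[...,2]<140)]; print("grip",len(q),np.percentile(q,[2,50,98],axis=0).round(1).tolist())
    q=L[(abs(L[...,0])<12)&(abs(L[...,1])<45)&(L[...,2]>86)&(L[...,2]<97)]; print("bar",len(q),np.percentile(q,[2,50,98],axis=0).round(1).tolist())
E
python3 -c "
from g import *
gauge()"
```

```text
t: 16.95
tool_pos: [0.5277, -0.0482, 0.1012]
tool_rot: [-0.26, 3.128, -0.002]
contact_force: [0.4, -1.2, 0.2]
tool_pos: [0.528, -0.0478, 0.1001]
contact_force: [-0.9, -0.9, -0.8]
tool_pos: [0.5286, -0.0475, 0.0994]
contact_force: [-0.1, -0.2, -0.2]
tool_pos: [0.5295, -0.0474, 0.0993]
contact_force: [-0.1, 0.4, -0.2]
tool_pos: [0.5305, -0.0472, 0.0993]
contact_force: [-0.5, -0.7, -0.0]
tool_pos: [0.5315, -0.0471, 0.0993]
contact_force: [-0.1, 0.6, 0.3]
tool_pos: [0.5325, -0.0469, 0.0994]
contact_force: [-0.8, -0.4, 0.1]
tcp own [-26.9  -0.5] t 18.15
grip 50 [[-13.2, -14.8, 100.3], [-9.5, -11.8, 115.2], [-3.2, -5.7, 130.8]]
bar 48 [[-10.7, -38.2, 86.4], [-8.1, -21.0, 90.8], [-2.7, 4.4, 96.6]]
```

```bash
for i in 1 2 3 4 ; do  python3 -m handwheel '[-0.001,0,0,0,0,0,0,0,0,0,0,0]' | grep -E 'force';python3 -c "
from g import *
gauge()"; done
```

```text
contact_force: [-0.7, -0.3, 0.4]
tcp own [-25.9  -0.5] t 18.4
grip 50 [[-13.4, -14.4, 101.2], [-10.1, -11.8, 114.8], [-2.0, -5.6, 129.6]]
bar 48 [[-11.5, -39.1, 86.5], [-7.9, -20.5, 91.2], [-1.2, 0.0, 95.7]]
contact_force: [0.7, -0.3, 0.8]
tcp own [-24.9  -0.5] t 18.65
grip 45 [[-14.8, -14.3, 100.5], [-9.3, -12.0, 116.7], [-2.6, -8.0, 129.1]]
bar 50 [[-11.4, -38.2, 86.4], [-8.2, -18.9, 91.4], [-1.9, 0.9, 95.1]]
contact_force: [0.5, 0.3, 0.4]
tcp own [-23.9  -0.5] t 18.9
grip 42 [[-12.4, -14.2, 101.3], [-8.0, -12.4, 116.6], [-2.0, -9.2, 129.0]]
bar 50 [[-11.2, -37.6, 86.1], [-7.5, -20.9, 91.5], [-1.3, 0.9, 94.5]]
contact_force: [0.2, -0.5, -0.2]
tcp own [-22.9  -0.5] t 19.15
grip 45 [[-11.7, -15.4, 101.3], [-7.9, -11.8, 116.1], [0.0, -8.5, 129.5]]
bar 52 [[-10.6, -37.8, 86.4], [-7.2, -20.9, 91.5], [0.8, 2.2, 96.7]]
```

```bash
python3 -m handwheel '[-0.001,0,0,0,0,0,0,0,0,0,0,0]' | grep -E 'force';python3 -c "
from g import *
gauge()"; python3 -m handwheel '[0.01,0,0,0,0,0,0.015,0,0,0,0,0,0,0,-0.04,0,0,0,0.04,0,-0.02,0,0,0,0.02,0,0,0,0,0,0,0,0,0,0,0]' | grep -E 'force';python3 -c "
from g import *
gauge();gauge()"
```

```text
contact_force: [0.5, -0.6, 0.1]
tcp own [-21.9  -0.5] t 19.4
grip 48 [[-15.2, -14.7, 101.2], [-6.7, -12.2, 115.8], [1.2, -8.0, 130.5]]
bar 51 [[-9.8, -37.3, 86.2], [-6.5, -21.0, 91.3], [1.9, -0.7, 96.3]]
contact_force: [0.4, 0.0, -0.1]
tcp own [-108.6   -0.4] t 20.05
grip 127 [[-12.4, -14.8, 101.1], [-9.4, -4.1, 118.7], [-0.7, 12.8, 133.7]]
bar 84 [[-9.9, -37.5, 86.4], [-7.0, -8.8, 91.3], [0.5, 38.0, 95.7]]
tcp own [-107.8   -0.4] t 20.1
grip 121 [[-12.5, -14.4, 101.2], [-9.1, -5.0, 118.9], [0.5, 14.0, 132.7]]
bar 87 [[-9.4, -37.7, 86.2], [-6.6, -9.6, 91.1], [1.0, 37.0, 95.8]]
```

```bash
cat >> g.py <<'E'
def tilt(n=10):
    Q=[];B=[]
    for _ in range(n):
        p,P=grab("scene"); L=np.stack([(P-O)@ex,(P-O)@ey,P[...,2]],-1)*1000
        Q.append(L[(abs(L[...,0])<18)&(L[...,1]>-10)&(L[...,1]<11)&(L[...,2]>100)&(L[...,2]<128)])
        B.append(L[(abs(L[...,0])<14)&(abs(L[...,1])>17)&(abs(L[...,1])<37)&(L[...,2]>86.5)&(L[...,2]<92)])
    q=np.concatenate(Q); 
    for _ in range(4):
        A=np.c_[np.ones(len(q)),q[:,1],q[:,2]-115]; c=np.linalg.lstsq(A,q[:,0],rcond=None)[0]; r=q[:,0]-A@c; q=q[abs(r)<2.5*r.std()]
    b=np.concatenate(B)
    print("grip face x@z115",c[0].round(2),"yaw,pitch deg",np.degrees(c[1:]).round(2),"rms",r.std().round(2),len(q),"bar face x",np.median(b[:,0]).round(2))
E
python3 -c "
from g import *
tilt()"
```

```text
grip face x@z115 -10.28 yaw,pitch deg [-0.18 -2.57] rms 1.14 492 bar face x -6.76
```

```bash
python3 -m handwheel '[-0.02,0,0,0,0,0,-0.04,0,0.02,0,0,0,0,0,0.04,0,0,0,-0.015,0,0,0,0,0,-0.008,0,0,0,0,0,0,0,0,0,0,0,0,0,0,0,0,0]' | grep -E 'force';python3 -c "
from g import *
gauge()"; for i in 1 2 3 4 ; do  python3 -m handwheel '[-0.001,0,0,0,0,0,0,0,0,0,0,0]' | grep -E 'force';python3 -c "
from g import *
gauge()" | grep -v grip; done
```

```text
contact_force: [0.3, 0.1, -0.3]
tcp own [-23.3  -0.8] t 21.35
grip 49 [[-12.2, -15.1, 101.3], [-7.4, -11.9, 115.9], [0.5, -6.5, 130.9]]
bar 55 [[-10.0, -37.6, 86.7], [-7.2, -21.7, 91.4], [1.1, 3.1, 96.5]]
contact_force: [0.1, -0.7, 0.3]
tcp own [-22.9  -0.6] t 21.6
bar 53 [[-9.8, -37.7, 86.3], [-6.9, -20.9, 92.0], [0.1, 5.4, 95.6]]
contact_force: [-0.2, -0.5, -0.2]
tcp own [-22.   -0.5] t 21.85
bar 49 [[-10.4, -39.0, 86.5], [-6.7, -19.5, 91.5], [0.8, 4.5, 96.4]]
contact_force: [-0.5, 0.6, -0.2]
tcp own [-21.   -0.4] t 22.1
bar 51 [[-9.0, -39.6, 87.4], [-5.7, -21.4, 91.1], [1.8, 3.0, 94.8]]
contact_force: [-0.4, 0.6, 0.2]
tcp own [-19.9  -0.5] t 22.35
bar 56 [[-8.8, -37.8, 86.4], [-6.0, -20.8, 91.5], [0.8, 38.3, 94.7]]
```

```bash
for i in 1 2 ; do  python3 -m handwheel '[-0.0008,0,0,0,0,0,0,0,0,0,0,0]' | grep -E 'force'; done; python3 -c "
from g import *
gauge()";  python3 -m handwheel '[0.01,0,0,0,0,0,0.015,0,0,0,0,0,0,0,-0.04,0,0,0,0.04,0,-0.02,0,0,0,0.02,0,0,0,0,0,0,0,0,0,0,0]' | grep -E 'force';python3 -c "
from g import *
gauge();tilt()"
```

```text
contact_force: [0.1, 0.0, -0.6]
contact_force: [0.4, 0.4, 0.8]
tcp own [-18.3  -0.5] t 22.8
grip 59 [[-16.5, -15.8, 100.6], [-5.5, -12.3, 116.2], [1.3, -8.2, 131.3]]
bar 53 [[-8.6, -38.5, 86.1], [-4.6, -20.1, 91.8], [2.5, 36.1, 95.8]]
contact_force: [0.3, 0.3, -0.9]
tcp own [-105.    -0.5] t 23.45
grip 125 [[-10.6, -13.5, 100.7], [-7.3, -4.7, 118.8], [1.4, 12.8, 133.7]]
bar 81 [[-8.8, -39.1, 86.7], [-5.8, -12.1, 91.3], [2.2, 38.7, 95.7]]
grip face x@z115 -8.61 yaw,pitch deg [-1.54 -0.62] rms 1.15 510 bar face x -6.14
```

Pitch is now ~0.6° (upright within noise). Re-push the knob.

```bash
python3 -m handwheel '[0.035,0,0,0,0,0,0,0,0.035,0,0,0,0,0,0.04,0,0,0,0,0,0.04,0,0,0,0,0,0.006,0,0,0,0,0,0,0,0,0,0,0,0,0,0,0]' | grep -E 'force|pos';  python3 -c "
from g import *
K=O-ex*.1245;goto(K[0],K[1],.037,9.5)"
```

```text
tool_pos: [0.4241, -0.0658, 0.0403]
contact_force: [1.3, 0.1, 1.0]
t 24.7 pos [ 0.4241 -0.0658  0.0403] F [1.3 0.1 1. ] open -0.0002
turn deg [-0.08  0.15  0.  ] then shift mm [-12.4   1.2   3.3]
```

```bash
python3 -m handwheel '[-0.006,0.001,0.002,0,0,0,-0.006,0,0,0,0,0,0,0,0,0,0,0,0,0,0,0,0,0,0,0,0,0,0,0]' | grep -E 'force|pos'; for i in 1 2 3 4 5; do python3 -m handwheel '[-0.0008,0,0,0,0,0,0,0,0,0,0,0,0,0,0,0,0,0]' | grep -E 'pos|force'; done
```

```text
tool_pos: [0.4343, -0.0623, 0.0365]
contact_force: [-0.1, -0.2, -0.4]
tool_pos: [0.4349, -0.0622, 0.0363]
contact_force: [0.1, 0.3, 0.2]
tool_pos: [0.4358, -0.0621, 0.0363]
contact_force: [-0.1, 0.3, -0.4]
tool_pos: [0.4366, -0.0619, 0.0363]
contact_force: [-0.6, -0.0, -0.6]
tool_pos: [0.4374, -0.0618, 0.0363]
contact_force: [-0.7, 0.0, 0.1]
tool_pos: [0.4382, -0.0617, 0.0363]
contact_force: [-0.1, -0.2, 0.4]
```

```bash
for i in 1 2 3 4 5 6; do python3 -m handwheel '[-0.0006,0,0,0,0,0,0,0,0,0,0,0,0,0,0,0,0,0]' | grep -E 'pos|force'; done
```

```text
tool_pos: [0.4387, -0.0616, 0.0363]
contact_force: [-0.4, -0.0, 0.1]
tool_pos: [0.4387, -0.0615, 0.0362]
contact_force: [-5.6, -1.2, 4.2]
tool_pos: [0.4388, -0.0615, 0.0362]
contact_force: [-7.1, -0.8, 5.1]
tool_pos: [0.439, -0.0615, 0.0361]
contact_force: [-9.2, -3.1, 7.6]
tool_pos: [0.4391, -0.0615, 0.0361]
contact_force: [-11.0, -2.4, 9.1]
tool_pos: [0.4392, -0.0614, 0.0361]
contact_force: [-13.5, -3.2, 9.7]
```

```bash
python3 -m handwheel '[0.01,0,0,0,0,0,0.015,0,0,0,0,0,0,0,-0.04,0,0,0,0,0,-0.04,0,0,0,0,0,-0.04,0,0,0,0,0,-0.04,0,0,0,-0.04,0,0,0,0,0,-0.04,0,0,0,0,0,-0.04,0,0,0,0,0,-0.02,0,0,0,0,0,0,0,0,0,0,0,0,0,0,0,0,0]' 0.1 20 | grep -E 'pos|force|open';  python3 -c "
from g import *
K=O-ex*.0025+ey*.0018;goto(K[0],K[1],.104,9.5); tilt()"
```

```text
tool_pos: [0.5548, -0.042, 0.1959]
contact_force: [0.3, -0.3, 0.7]
opening: 0.0767
t 29.7 pos [ 0.5548 -0.042   0.1959] F [ 0.3 -0.3  0.7] open 0.0767
turn deg [ 0.02 -0.02  0.01] then shift mm [-1.6  1.1 91.9]
grip face x@z115 -8.48 yaw,pitch deg [ 0.14 -1.18] rms 1.13 502 bar face x -5.91
```

```bash
python3 -m handwheel '[-0.0015,0.001,0.03,0,0,0,0,0,0.03,0,0,0,0,0,0.02,0,0,0,0,0,0.012,0,0,0,0,0,0,0,0,0,0,0,0,0,0,0,0,0,0,0,0,0]' | grep -E 'pos|force|open'; python3 -m handwheel '[0,0,0,0,0,0,0,0,0,0,0,0,0,0,0,0,0,0,0,0,0,0,0,0,0,0,0,0,0,0,0,0,0,0,0,0,0,0,0,0,0,0,0,0,0,0,0,0]' 1 30;  python3 -c "
from g import *
gauge()"
```

```text
tool_pos: [0.5577, -0.0411, 0.1061]
contact_force: [-0.6, -0.3, 0.2]
opening: 0.0771
t: 31.7
tool_pos: [0.5566, -0.0409, 0.1045]
tool_rot: [-0.26, 3.13, -0.0]
contact_force: [-0.8, -0.5, 2.3]
opening: 0.0271
tcp own [-2.2  1.5] t 31.7
grip 159 [[-14.9, -19.3, 100.8], [-8.9, 4.2, 122.0], [4.7, 18.7, 139.4]]
bar 80 [[-8.7, -39.5, 86.3], [-5.6, -11.3, 91.5], [1.6, 40.0, 96.1]]
```

```bash
python3 -m handwheel '[0,0,-0.002,0,0,0,0,0,-0.003,0,0,0,0,0,-0.003,0,0,0,0,0,-0.003,0,0,0,0,0,-0.003,0,0,0]' | grep -E 'pos|force'; python3 -m handwheel '[0,0,-0.003,0,0,0,0,0,-0.004,0,0,0,0,0,-0.004,0,0,0,0,0,-0.004,0,0,0,0,0,-0.005,0,0,0,0,0,-0.01,0,0,0,0,0,-0.02,0,0,0,0,0,-0.03,0,0,0,0,0,-0.02,0,0,0,0,0,0,0,0,0,0,0,0,0,0,0]' - 50; python3 -c "
from g import *
goto(.6007,-.3168,.206,-11.3)"
```

```text
tool_pos: [0.5562, -0.0408, 0.1183]
contact_force: [1.2, 0.7, -3.4]
t: 33.35
tool_pos: [0.5565, -0.0409, 0.2186]
tool_rot: [-0.26, 3.13, -0.0]
contact_force: [-0.6, -0.2, -1.4]
opening: 0.0267
t 33.35 pos [ 0.5565 -0.0409  0.2186] F [-0.6 -0.2 -1.4] open 0.0267
turn deg [-1.00e-02  4.00e-02  2.08e+01] then shift mm [ -97.4 -261.9   12.6]
```

```bash
python3 -m handwheel '[0,0,0,0,0,7,0,0,0,0,0,7,0,0,0,0,0,6.8, -0.01,-0.025,0,0,0,0,-0.015,-0.04,0,0,0,0,-0.015,-0.04,0,0,0,0,-0.015,-0.04,0,0,0,0,-0.015,-0.04,0,0,0,0,-0.015,-0.04,0,0,0,0,-0.012,-0.037,0,0,0,0,0,0,0.02,0,0,0,0,0,0,0,0,0,0,0,0,0,0,0,0,0,0,0,0,0]'; cat >> g.py <<'E'
Or=np.array([.5626,-.3101,0]); b_=np.radians(-11.3); rx=np.array([np.cos(b_),np.sin(b_),0]); ry=np.array([-np.sin(b_),np.cos(b_),0])
def rackg(n=6):
    o=ctrl.get_obs(); t=o["tool_pos"]; goto(.6007,-.3168,.15,-11.3)
    tr=np.array([(t-Or)@rx,(t-Or)@ry,t[2]])*1000; print("tcp in rack",tr.round(1))
    G=tr[2]-19.5; D=[]
    for _ in range(n):
        p,P=grab("scene"); D.append(np.stack([(P-Or)@rx,(P-Or)@ry,P[...,2]],-1)*1000)
    cat=lambda f:np.concatenate([L[f(L)] for L in D])
    bl=cat(lambda L:(abs(L[...,0]-40)<20)&(L[...,1]>-9)&(L[...,1]<10)&(L[...,2]>G-48)&(L[...,2]<G-5)&(L[...,2]>85))
    if len(bl)>20:
        q=bl
        for _ in range(4):
            A=np.c_[np.ones(len(q)),q[:,1],q[:,2]-G]; c=np.linalg.lstsq(A,q[:,0],rcond=None)[0]; r=q[:,0]-A@c; q=q[abs(r)<2.5*r.std()]
        print("blade face x at bar",c[0].round(2),"yaw,pitch",np.degrees(c[1:]).round(2),len(q))
    ba=cat(lambda L:(abs(L[...,0]-40)<20)&(abs(L[...,1])>15)&(abs(L[...,1])<45)&(L[...,2]>G+1)&(L[...,2]<G+7))
    print("bar",len(ba),np.percentile(ba,[2,50,98],axis=0).round(1).tolist())
E
python3 -c "
from g import *
rackg()"
```

```text
t: 34.75
tool_pos: [0.6002, -0.3159, 0.1982]
tool_rot: [-0.308, -3.126, -0.001]
contact_force: [-0.6, -0.3, -0.9]
opening: 0.0271
t 34.75 pos [ 0.6002 -0.3159  0.1982] F [-0.6 -0.3 -0.9] open 0.0271
turn deg [ 0.02 -0.03  0.06] then shift mm [-0.6 -0.8 48.2]
tcp in rack [ 38.    1.7 198.2]
blade face x at bar 36.61 yaw,pitch [-0.   -1.05] 474
bar 243 [[32.9, -39.2, 179.9], [34.5, -21.7, 183.3], [41.9, 38.3, 185.6]]
```

```bash
python3 - <<'E'
from g import *
P0=cloud("scene",np.load("scene0.npz")["d"]); 
_,P1=grab("scene"); _,P2=grab("scene")
for P,G in((P0,70),(P1,198.2-19.5),(P2,198.2-19.5)):
    L=np.stack([(P-Or)@rx,(P-Or)@ry,P[...,2]],-1)*1000
    q=L[(abs(L[...,0]-40)<20)&(abs(L[...,1])<11)&(L[...,2]>G+9)&(L[...,2]<G+17)]
    b=L[(abs(L[...,0]-40)<12)&(abs(L[...,1])>15)&(abs(L[...,1])<28)&(L[...,2]>G+1)&(L[...,2]<G+7)]
    bb=L[(abs(L[...,0]-40)<15)&(abs(L[...,1])<60)&(L[...,2]>G-1)&(L[...,2]<G+9)]
    print("grip low face",len(q),np.median(q[:,0]).round(1),"bar face",len(b),np.median(b[:,0]).round(1),"y",np.percentile(bb[:,1],[2,98]).round(1))
E
```

```text
grip low face 18 34.7 bar face 24 37.3 y [-37.9  38.5]
grip low face 17 32.5 bar face 17 34.1 y [-39.4  37. ]
grip low face 17 32.1 bar face 22 34.2 y [-39.4  38.1]
```

```bash
python3 -m handwheel '[-0.0024,0.0004,0.02,0,0,0,0,0,0.03,0,0,0,0,0,0.03,0,0,0,0,0,0.008,0,0,0,0,0,0,0,0,0,0,0,0,0,0,0,0,0,0,0,0,0]'|grep -E "pos|force"; python3 - <<'E'
from g import *
o=ctrl.get_obs(); goto(.603,-.3165,.0895,-11.3)
G=o["tool_pos"][2]*1000-19.5
for i in range(3):
    p,P=grab("scene"); L=np.stack([(P-Or)@rx,(P-Or)@ry,P[...,2]],-1)*1000
    q=L[(abs(L[...,0]-40)<20)&(abs(L[...,1])<11)&(L[...,2]>G+9)&(L[...,2]<G+17)]
    b=L[(abs(L[...,0]-40)<12)&(abs(L[...,1])>15)&(abs(L[...,1])<28)&(L[...,2]>G+1)&(L[...,2]<G+7)]
    print("grip low face",len(q),np.median(q[:,0]).round(1),"bar face",len(b),np.median(b[:,0]).round(1))
cv2.imwrite("pics/s7.png",cv2.resize(p[185:265,245:335],None,fx=7,fy=7,interpolation=cv2.INTER_CUBIC)[:,:,::-1])
E
```

```text
tool_pos: [0.604, -0.3177, 0.113]
contact_force: [0.5, 0.1, -0.4]
t 35.85 pos [ 0.604  -0.3177  0.113 ] F [ 0.5  0.1 -0.4] open 0.0274
turn deg [-0.09  0.22  0.  ] then shift mm [ 1.2  1.  23.5]
grip low face 15 36.1 bar face 19 38.0
grip low face 17 35.4 bar face 22 38.0
grip low face 13 35.6 bar face 23 37.8
```

View pics/s7.png

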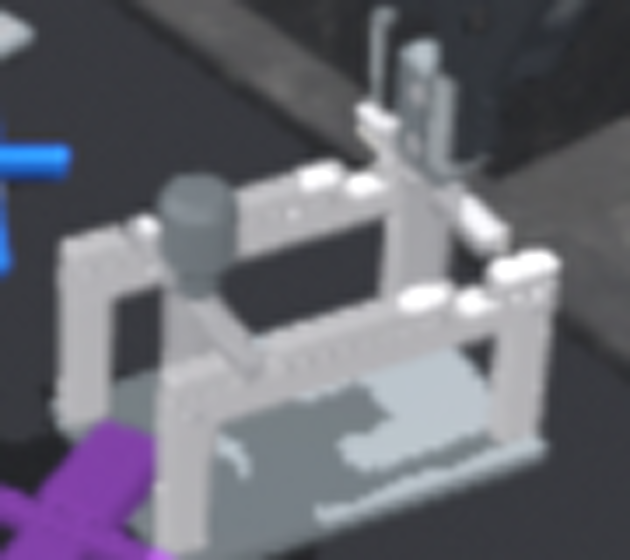

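The crossbar end (~(485,232)) hangs about 22 mm above the notch at (473,300), aligned with it. Lower.

```bash
python3 -m handwheel '[0,0,0,0,0,0,0,0,0.005,0,0,0,0,0,0.004,0,0,0,0,0,0,0,0,0,0,0,0,0,0,0]'|grep -E "pos|force"; for i in 1 2 3; do python3 -m handwheel '[0,0,0.002,0,0,0,0,0,0.002,0,0,0,0,0,0,0,0,0,0,0,0,0,0,0]'|grep -E "pos|force"; done
```

```text
tool_pos: [0.6024, -0.3167, 0.1007]
contact_force: [-0.2, 0.3, -1.0]
tool_pos: [0.6026, -0.3168, 0.0972]
contact_force: [0.2, -0.0, -1.3]
tool_pos: [0.6026, -0.3168, 0.0931]
contact_force: [-1.0, 0.0, -0.7]
tool_pos: [0.6029, -0.317, 0.0897]
contact_force: [-0.5, 0.4, 1.7]
```

```bash
python3 -m handwheel '[0,0,0,0,0,0,0,0,0,0,0,0,0,0,0,0,0,0,0,0,0,0,0,0]' 0.3|grep -E "pos|force|open"; python3 -m handwheel '[0,0,-0.02,0,0,0,0,0,-0.03,0,0,0,0,0,-0.04,0,0,0,0,0,-0.04,0,0,0,0.04,0,0,0,0,0,0.04,0,0,0,0,0,0.04,0,0,0,0,0,0.04,0,0,0,0,0,0,0,0,0,0,0,0,0,0,0,0,0]' |grep -E "t:|pos|force"; python3 - <<'E'
from g import *
P0=cloud("scene",np.load("scene0.npz")["d"])
S=lambda P,O,ex,ey:np.stack([(P-O)@ex,(P-O)@ey,P[...,2]],-1)*1000
p,P1=grab("scene"); _,P2=grab("scene")
for P in(P0,P1,P2):
    L=S(P,Or,rx,ry); q=L[(abs(L[...,0]-40)<20)&(abs(L[...,1])<12)&(L[...,2]>80)&(L[...,2]<130)]
    g=L[(abs(L[...,0]-40)<20)&(abs(L[...,1])<20)&(L[...,2]>80)&(L[...,2]<130)]
    print("grip face",np.median(q[:,0]).round(1),"ztop",np.percentile(g[:,2],[90,98,100]).round(1))
    C=S(P,O,ex,ey); k=C[(C[...,0]<-87)&(C[...,0]>-130)&(abs(C[...,1])<25)&(C[...,2]>30)&(C[...,2]<75)]
    print("  knob x",len(k),np.percentile(k[:,0],[2,50,98]).round(1))
a=cv2.resize(p[190:260,250:330],None,fx=5,fy=5,interpolation=cv2.INTER_CUBIC);b=cv2.resize(p[150:220,180:260],None,fx=5,fy=5,interpolation=cv2.INTER_CUBIC)
cv2.imwrite("pics/s8.png",np.hstack([b,a])[:,:,::-1])
p=np.mean([optics.get_image("scene")[0].astype(float) for _ in range(6)],0)
print((p[...,0]-p[...,2])[173:188,208:233].round(0).astype(int)); print(ctrl.get_obs()["t"])
E
```

```text
tool_pos: [0.6026, -0.3168, 0.0891]
contact_force: [0.5, -0.2, 1.3]
opening: 0.0597
t: 39.1
tool_pos: [0.4454, -0.2855, 0.2195]
tool_rot: [0.31, 3.125, -0.001]
contact_force: [0.6, 0.4, 1.2]
grip face 35.2 ztop [117.2 118.6 119.3]
  knob x 143 [-117.2 -106.4  -91.3]
grip face 35.6 ztop [117.1 118.6 118.8]
  knob x 128 [-110.7 -102.3  -87.9]
grip face 35.3 ztop [117.1 118.4 118.7]
  knob x 132 [-110.6 -103.   -87.7]
[[-7 -7 -7 -7 -6 -6 -7 -6 -6 -6 -6 -6 -6 -1 12 27 28 15  2 -2 -2 -2 -1 -2
  -2]
 [-5 -7 -7 -6 -6 -6 -6 -7 -6 -6 -7 -6  1 38 72 64 36 26 19 10 10 14 11  2
  -1]
 [ 4  0 -4 -6 -7 -6 -6 -7 -7 -6 -7 -4 23 48 39 30 36 37 37 34 27 24 20  8
   0]
 [ 0  6  3 -2 -5 -6 -6 -4 -4 -6 -7 -3 16 26 31 35 39 44 43 40 34 25 15  6
   0]
 [ 0  0  0  3  1  0  9 24 26  7 -4 -3 11 26 34 38 40 40 39 38 34 25  7  0
  -2]
 [ 0  0  0  0  0 11 44 60 48 30 19  8 16 29 33 34 36 36 35 34 30 13  1 -1
  -2]
 [ 7  0  0  0  0  0 10 20 36 38 37 28 26 28 29 29 30 31 31 30 22  6 -1 -2
  -2]
 [ 7  7  7  0  0  0 10 17 33 44 43 38 32 27 25 24 25 25 26 24 14  3 -1 -2
  -2]
 [ 6  7  7  7  6  6  6 14 31 40 40 39 34 26 22 23 23 22 21 16  5  0 -2 -2
  -2]
 [ 7  6  5  6  6  6  5 12 28 36 36 35 31 15 11 17 18 18 12  4  0 -2 -2 -2
  -2]
 [ 7  4  0  3  6  5  4  7 22 31 32 31 27  9  2  3  3  3  2  0 -2 -2 -2 -2
  -2]
 [ 6  4  0  2  5  6  3  5 17 26 27 25 18  5  0  0  0  0  0 -1 -2 -2 -2 -2
  -2]
 [ 6  6  5  6  7  6  3  4 14 23 22 19  9  1 -1 -1 -1 -1 -1 -1 -1 -2 -2 -2
  -2]
 [ 7  6  6  6  7  6  5  4 12 17 12  7  2  0 -1 -1 -1 -1 -1 -1 -1 -1 -2 -3
  -4]
 [ 7  6  6  7  7  6  5  2  3  4  3  1  0 -1 -1 -1 -1 -1 -1 -1 -2 -2 -2 -3
  -4]]
39.5
```

View pics/s8.png

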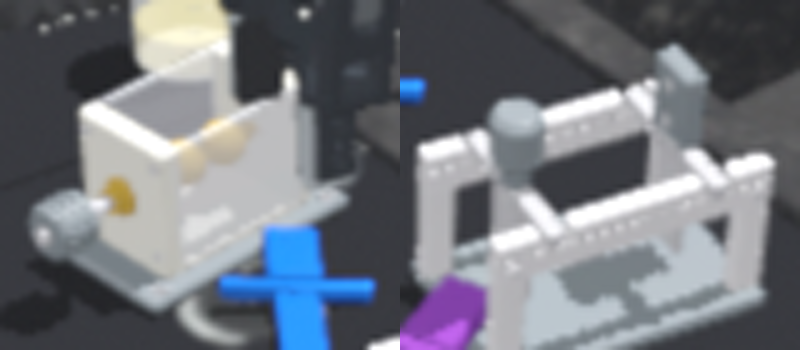

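Gauge is fully down in its notch: grip top at 118.6 mm and face x at 35.4 mm, same as at the start. The ball edges are unchanged from when the blade was clamped. The arm is clear, so I hand in.

```bash
python3 -c "
from station import ctrl
o=ctrl.get_obs();print(o['t'],o['contact_force'].round(1));print(ctrl.finish_job())"
```

```text
39.5 [ 0.3  0.1 -0.6]
the job is handed in; nothing more can be done
None
```

The gap is set to about 4 mm and the thin gauge is back in its notch (notch_b). I handed the job in at 39.5 s with the arm clear of everything.

**What I did**
- I hung the thin gauge in the cell, crossbar on both walls, and pushed the knob until the blade stopped it.
- That first push reached about 17 N and tipped the gauge by roughly 3°. I backed off, nudged the gauge upright and pushed the knob again. It stopped at the same place, at about 14 N.
- I then lifted the gauge straight out and hung it back on the rack.

**Last checks**
- **Gap:** the ball edges in the scene picture are unchanged from when the blade was clamped, so the lift did not visibly disturb the gap. The pixels are too coarse to confirm 4 mm on their own; they fit about 3–4 mm. The 4 mm figure rests on the blade having stopped the knob.
- **Gauge in notch:** the grip's height (118.6 mm) and position match the start to within about 0.5 mm, so the crossbar is fully down.
- **Left alone:** the thick gauge is still in its notch in the last picture. I never went near either beaker, but made no separate last check of them.

**Did not fully agree**
- The cell's position differed by about 2 mm between camera and touch.
- Just before the lift the gauge still measured about 1° off upright, which is close to the measuring noise.
- The blue and purple decoys fell over early in the run; the arm was nowhere near them.

I viewed 11 pictures, one over the budget.

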